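# Release the swing clamp on the red inspection fixture

### The job

On the red fixture, slide the yellow safety catch all the way back, away from the clamp handle, and then swing the black-knobbed handle all the way open so that the brass part can be taken out later. Do not touch the blue fixture, let go at the end, and leave the catch back and the handle open.

Things in the scene. Friction and masses are not known exactly. Their poses are not given: they have to be found in the camera images.
- red_fixture: Fixed clamp fixture, red base plate 280 x 110 x 18 mm (x, y, z). Origin: centre of its underside, z up; catch at its -x end (towards the robot), clamped brass part at its +x end. Positions given below as (x, y) are mm in this frame. Only the black knob and the yellow pin rise above 64 mm; both are upright and round, to be gripped or pushed from above.
- red_catch (a joint): Red fixture's yellow catch, m: 0 engaged, 0.030 fully back at its stop, sliding along fixture -x. Round pin, 20 diameter, height 63 to 105 mm, at (-85, 0) at 0 and (-115, 0) at 0.030. Its fork (top at height 63) straddles the handle's tip and blocks it; clear beyond 0.015. Starts 0 to 0.003. Rubs with 2 N, no spring, stays where left.
- red_handle (a joint): Red fixture's handle, rad: 0 closed, 1.5 open at its stop, clockwise from above about a vertical pivot at (60, 0). Bar 16 wide, height 50 to 62, tip 105 mm from the pivot. Black round knob, 22 diameter, height 62 to 108, 70 from the pivot: at (-10, 0) closed, (55, 70) open. Starts 0 to 0.015. Rubs with 0.15 N m (2 N at knob), no spring, stays where left.
- blue_fixture: Neighbouring fixture on a blue base plate, otherwise the same in shape, sizes, origin and axes. Not to be touched.

How it is judged:
By the outcome, as a careful person would: the job done as asked, in the order asked, and still so for the second after the job is handed in, with the robot touching nothing.
It also fails if it takes over 37 s, if anything falls off the work surface, if the arm or the gripper's body presses on something with over 40 N, if the wrist force passes 120 N, or if a joint passes its speed limit or range.

### The arm

A 6-joint arm with a two-finger parallel gripper is mounted at the origin on the work surface. World frame = base frame: x ahead of the robot, y to its left, z up, the work surface at z = 0. Lengths are in mm, angles in rad, forces in N, time in s.
With the tool pointing down it reaches from about 325 to 775 mm from the base axis. Payload 9.3 kg.
Tool frame: the origin (TCP) lies between the finger pads; the fingertips stand tcp_to_tips ahead of it and the grasp point (between the pads) lies 8 mm behind it (tcp_to_tips is the distance from the TCP to the fingertips, in mm); y points along the fingers, x is the direction in which the jaws open and shut, and the axes are right-handed (so a half turn about y gives the same grasp; the last joint's range is limited). The gripper opens to 85 mm and grips with 20 to 120 N. Pads are 22 mm wide; open, the fingers measure 114 mm over their backs; the gripper's body (76 mm by 85 mm) begins 54 mm behind the grasp point. The pads swing forward as they close: fully open they stand 13 mm farther back than shut.
Start: joints at [0.963, 0.259, 0.021, 1.334, 0, 1.418], TCP at [241.606, 494.088, 242.279] pointing down, gripper open.
Joint ranges: [-3.04, 3.04], [-0.91, 1.82], [-1.04, 1.36], [-1.92, 1.95], [-1.52, 1.45], [-3.14, 3.14]. Speed limits (rad/s): [2.22, 2.22, 2.79, 3.14, 3.14, 3.14].

### API

Orientations are given as a unit quaternion [w, x, y, z].
In Python, from rig import * gives the robot as it stands.
- The arm moves only by the shell command python3 -m creep 'ROWS'. ROWS is a JSON object of lists of equal length, an entry for each row: "gripper": the finger opening in cm, from 0 to 8.54; "offset": the shift along the tool's x, y, z in cm, a list of three; "turn": the turn about the tool's y in rad. A call has 1 to 8 rows; each row is the pose to reach, as a shift and turn from the pose measured when the call began, along the tool's axes at that moment; what a row does not reach only later rows make up. A row lasts 1/10 s, in which the tool goes at most 50 mm and 8.59 degrees, less where a joint would pass 70% of its speed; a pose out of reach is approached as far as the arm can. A call with a gripper value outside its range is refused whole. The fingers move at their own pace and stop on an object; the grip force is fixed at half the most. Time passes only in rows, so rows that repeat a pose let the fingers close. It gives the time, the measured TCP pose, the force and the opening at its end, in the units of the state.
- get_obs(): the state, without advancing time (a new reading comes with each control period).
- camera(name): name is "scene" or "top" or "wrist"; returns a dict with "pixels" (384x512x3 uint8, red, green, blue), "mtx" (3x3 intrinsics, pixels), "R" (3x3) and "t" (3): a world point X has camera coordinates R X + t. Camera axes: x right, y down, z forward; pixel columns grow to the right and rows downward; lengths in mm; the calibration is good to about 2 mm. A picture is of the moment at which its call begins. There is no depth.
- finish_job(): hands the job in, once; it reports no verdict.
Trained networks look in the newest picture that a camera, given by its name, has taken for a name from the list of things; names that differ only in an ending like _2 or _b are one class to them, and where a whole thing is asked for, a point or a joint stands for the part that bears it (a point fixed in the world has none). Each returns a list of dicts, best first, with "conf" (0 to 1); they miss things now and then, are a little off and sometimes report something else, mostly with a low value. They report only what shows in the picture. A call takes as long as a camera call.
- outline_of(camera, thing): "region" (384x512 bool, what is visible of it) and "position" ([column, row] in pixels, amid what is visible of it).
The state is a dict: "time_s": time; "joint_pos": joint angles; "joint_velocities": joint speeds; "effort": joint torques, N m; "tcp_pos": TCP position; "ee_rot": TCP orientation; "contact_force": force on the tool from outside, world axes, zero at the start; "ft_torque": the same for the moment, N m; "finger_gap": finger opening in mm.
Only numpy, scipy, OpenCV 4.12 (cv2) and the standard library are available. Lean on these libraries where they do the work, as an engineer would, in place of code of your own. Each camera call takes 0.05 s, during which the arm holds its last target. There are 200 camera calls.

## Working session

There is one attempt and no reset: what is moved stays moved. The work goes in short steps, Python scripts to look and compute and a shell command to move; the robot and the scene stay as the last step left them, time stands still between calls to the robot, and variables do not carry over. Pictures are saved under pics/ and viewed, about 8 in all and at most 12, crops included, and the job is handed in when it is done.

```bash
mkdir -p pics; ls; python3 - <<'E'
from rig import *
import cv2,numpy as np
o=get_obs();print(o)
ims=[]
for n in ["scene","top"]:
    c=camera(n); cv2.imwrite(f'pics/{n}1.png',c["pixels"][:,:,::-1])
    print(n,c["mtx"],c["R"],c["t"])
    for th in ["red_fixture","blue_fixture","red_catch","red_handle"]:
        for d in outline_of(n,th)[:2]: 
            print(th,round(d["conf"],2),d["position"],d["region"].sum())
E
```

```text
pics
{'time_s': 0.0, 'joint_pos': array([9.63396498e-01, 2.59188548e-01, 2.08027584e-02, 1.33371921e+00,
       1.31201142e-05, 1.41819152e+00]), 'joint_velocities': array([-1.89754898e-03, -9.46855309e-05,  6.03754477e-04, -7.58754633e-04,
        3.18072735e-04,  1.40514166e-03]), 'effort': array([-1.49790219e-03, -5.55646348e+01,  3.44528389e+01,  1.38745128e-02,
       -3.82930712e-04, -2.91628737e-05]), 'tcp_pos': array([241.45910327, 493.87989076, 241.68428194]), 'ee_rot': array([-0.59967126,  0.60002769,  0.37397971, -0.37483373]), 'contact_force': array([0.04926427, 0.27829547, 0.12135679]), 'ft_torque': array([ 0.0434154 ,  0.00745775, -0.00451134]), 'finger_gap': 85.2161228902008}
scene [[425.44769217   0.         260.68747195]
 [  0.         425.44769217 194.75589324]
 [  0.           0.           1.        ]] [[-8.01743819e-01  5.97667502e-01 -6.37810789e-04]
 [ 3.65229298e-01  4.89093237e-01 -7.92082928e-01]
 [-4.73090276e-01 -6.35280538e-01 -6.10413162e-01]] [ 466.11244966 -149.05361212 1054.80533766]
red_fixture 0.58 [322.4, 292.3] 10824
blue_fixture 0.91 [231.9, 184.7] 6183
red_catch 0.81 [352.1, 228.2] 803
red_handle 0.71 [318.7, 277.1] 1772
top [[467.56334713   0.         261.83153019]
 [  0.         467.56334713 196.80459262]
 [  0.           0.           1.        ]] [[ 0.01522436 -0.9998717  -0.00497943]
 [-0.99856972 -0.0149489  -0.05133264]
 [ 0.05125161  0.00575382 -0.9986692 ]] [-22.82488134 541.85028674 859.50043093]
blue_fixture 0.79 [323.4, 193.2] 8721
red_catch 0.58 [172.8, 210.1] 792
red_handle 0.8 [152.6, 153.9] 1052
```

```bash
cat > h.py <<'E'
from rig import *
import cv2,numpy as np
from scipy.spatial.transform import Rotation as Ro
def rot(o): return Ro.from_quat(np.r_[o["ee_rot"][1:],o["ee_rot"][0]]).as_matrix()
def back(c,p,z):
    r=c["R"].T@np.linalg.inv(c["mtx"])@[p[0],p[1],1]; C=-c["R"].T@c["t"]
    return C+r*(z-C[2])/r[2]
def proj(c,X):
    q=c["mtx"]@(c["R"]@X+c["t"]); return q[:2]/q[2]
E
python3 - <<'E'
from h import *
print(rot(get_obs()).round(3))
a=cv2.imread('pics/scene1.png');b=cv2.imread('pics/top1.png')
cv2.imwrite('pics/both.png',np.vstack([cv2.resize(a,(400,300)),cv2.resize(b,(400,300))]))
b=cv2.imread('pics/top1.png')
cv2.imwrite('pics/topc.png',cv2.resize(b,(800,600)))
cv2.imwrite('pics/scenec.png',cv2.resize(a,(800,600)))
E
```

```text
[[ 0.439  0.    -0.898]
 [ 0.898 -0.     0.439]
 [-0.    -1.    -0.   ]]
```

View pics/topc.png

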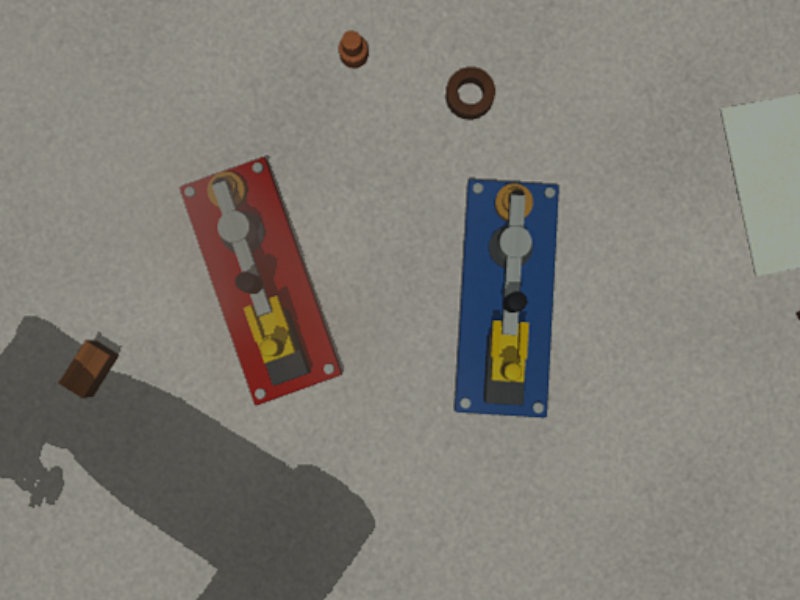

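View pics/scenec.png

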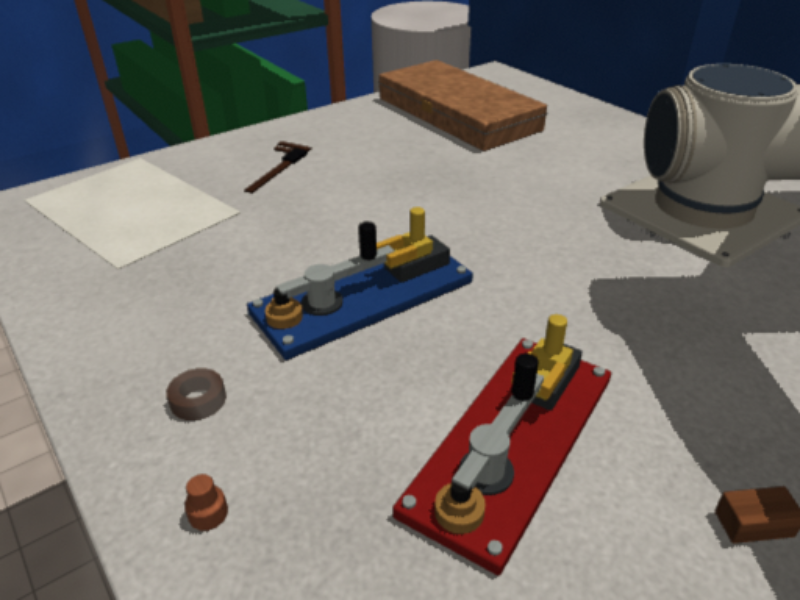

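The top view (800x600) shows the red plate's corners at about (180,187), (267,157), (342,374) and (255,404). Its pin top is near (270,347), its knob near (248,282), and the handle is closed. The blue fixture stands to the right at columns 455–560. The scene view agrees.

```bash
python3 - <<'E'
from h import *
c=camera("top"); im=c["pixels"].astype(int)
m=((im[...,0]>90)&(im[...,1]<50)&(im[...,2]<50)).astype(np.uint8)
cs,_=cv2.findContours(m,0,2); k=cv2.convexHull(max(cs,key=cv2.contourArea))
P=np.array([back(c,p[0],18)[:2] for p in k],np.float32)
print(cv2.minAreaRect(P))
(ctr,_,_)=cv2.minAreaRect(P); B=cv2.boxPoints(cv2.minAreaRect(P))
e=[B[1]-B[0],B[2]-B[1]]; d=max(e,key=np.linalg.norm); d=d/np.linalg.norm(d); d=d*np.sign(d[0])
n=np.array([-d[1],d[0]]); print("ctr",ctr,"xaxis",d,"yaw",np.arctan2(d[1],d[0]))
W=lambda x,y,z:np.r_[np.array(ctr)+x*d+y*n,z]
for nm,q in dict(pin=(-85,0),pin_back=(-115,0),knob=(-10,0),knob_open=(55,70)).items():
    print(nm,W(*q,100).round(1),"px",proj(c,W(*q,105)).round(1)*1.5625)
s=camera("scene")
for nm,q in dict(pin=(-85,0,105),knob=(-10,0,108)).items(): print(nm,proj(s,W(*q)).round(1)*1.5625)
o=get_obs();R=rot(o);t=o["tcp_pos"]
print("tool x should align d; turn",np.arccos(R[:2,0]@d),(R.T@(W(-85,0,100)-t)).round(1), (R.T@np.r_[d,0]).round(3))
print("tcp",t)
E
```

```text
((495.6037292480469, 135.66925048828125), (112.43630981445312, 107.33708953857422), 20.72259521484375)
ctr (495.6037292480469, 135.66925048828125) xaxis [0.9353045 0.3538438] yaw 0.36167762
pin [416.1 105.6 100. ] px [293.75    419.84375]
pin_back [388.  95. 100.] px [303.125  446.5625]
knob [486.3 132.1 100. ] px [270.46875 353.28125]
knob_open [522.3 220.6 100. ] px [188.90625 318.4375 ]
pin [586.25  278.125]
knob [560.15625 311.875  ]
tool x should align d; turn 0.7543401810704008 [-272.3  142.3 -327.4] [ 0.729 -0.    -0.685]
tcp [241.5921213  494.06678154 242.28438603]
```

The red mask was split by the handle and too strict, giving 112x107 mm when it should be 280x110. I'll use a hue mask and hull all the pieces.

```bash
python3 - <<'E'
from h import *
c=camera("top"); hsv=cv2.cvtColor(c["pixels"],cv2.COLOR_RGB2HSV)
m=(((hsv[...,0]<5)|(hsv[...,0]>174))&(hsv[...,1]>190)&(hsv[...,2]>60)).astype(np.uint8)
m=cv2.morphologyEx(m,cv2.MORPH_OPEN,np.ones((2,2)))
nl,L,st,_=cv2.connectedComponentsWithStats(m)
ys,xs=np.where(np.isin(L,[i for i in range(1,nl) if st[i,4]>60]))
k=cv2.convexHull(np.c_[xs,ys].astype(np.int32))
P=np.array([back(c,p[0],18)[:2] for p in k],np.float32)
r=cv2.minAreaRect(P);print(r)
ctr=r[0]; B=cv2.boxPoints(r)
e=[B[1]-B[0],B[2]-B[1]]; d=max(e,key=np.linalg.norm); d=d/np.linalg.norm(d); d=d*np.sign(d[0])
n=np.array([-d[1],d[0]]); print("ctr",ctr,"xaxis",d,"yaw",np.arctan2(d[1],d[0]))
W=lambda x,y,z:np.r_[np.array(ctr)+x*d+y*n,z]
for nm,q in dict(pin=(-85,0),pin_back=(-115,0),knob=(-10,0),knob_open=(55,70)).items():
    print(nm,W(*q,100).round(1),"px",proj(c,W(*q,105)).round(1)*1.5625)
s=camera("scene")
for nm,q in dict(pin=(-85,0,105),knob=(-10,0,108)).items(): print(nm,proj(s,W(*q)).round(1)*1.5625)
o=get_obs();R=rot(o);t=o["tcp_pos"]
print("pin in tool",(R.T@(W(-85,0,100)-t)).round(1), "d in tool",(R.T@np.r_[d,0]).round(3))
print("tcp",t)
E
```

```text
((459.00128173828125, 146.7831268310547), (55.5278205871582, 56.669612884521484), 20.825908660888672)
ctr (459.00128173828125, 146.7831268310547) xaxis [ 0.35552934 -0.93466514] yaw -1.207316
pin [428.8 226.2 100. ] px [180.9375  406.09375]
pin_back [418.1 254.3 100. ] px [154.21875 415.625  ]
knob [455.4 156.1 100. ] px [247.34375 381.875  ]
knob_open [544.  120.3 100. ] px [282.96875 299.53125]
pin [673.125   340.46875]
knob [598.75    312.34375]
pin in tool [-158.4  142.3 -285.8] d in tool [-0.684  0.    -0.73 ]
tcp [241.585552   494.09949238 242.27637816]
```

The colour mask is unreliable, so I'll use the corners I read from the picture and check the sizes.

```bash
cat > fit.py <<'E'
from h import *
c=camera("top")
K=np.array([(180,187),(267,157),(342,374),(255,404)])/1.5625
P=np.array([back(c,p,18)[:2] for p in K]); ctr=P.mean(0)
d=(P[0]+P[1]-P[2]-P[3]); d/=np.linalg.norm(d); n=np.array([-d[1],d[0]])
W=lambda x,y,z:np.r_[ctr+x*d+y*n,z]
E
python3 - <<'E'
from fit import *
print("sides",[round(float(np.linalg.norm(P[i]-P[i-1])),1) for i in range(4)])
print("ctr",ctr,"xaxis",d,"yaw",np.arctan2(d[1],d[0]))
for nm,q in dict(pin=(-85,0),pin_back=(-115,0),knob=(-10,0),knob_open=(55,70)).items():
    print(nm,W(*q,100).round(1),"px",proj(c,W(*q,105))*1.5625)
s=camera("scene")
for nm,q in dict(pin=(-85,0,105),knob=(-10,0,108)).items(): print(nm,proj(s,W(*q))*1.5625)
o=get_obs();R=rot(o);t=o["tcp_pos"]
print("pin in tool",(R.T@(W(-85,0,100)-t)).round(1), "d in tool",(R.T@np.r_[d,0]).round(3))
w=camera("wrist"); Rt=R.T; 
print("cam in tool",Rt@(-w["R"].T@w["t"]-t)); print(t)
E
```

```text
sides [275.5, 110.5, 275.9, 108.7]
ctr [572.57686587 162.88405336] xaxis [0.93710889 0.34903714] yaw 0.3565434320203286
pin [492.9 133.2 100. ] px [269.63493046 347.04689478]
pin_back [464.8 122.7 100. ] px [278.78162873 373.59182775]
knob [563.2 159.4 100. ] px [246.92133997 281.12903908]
knob_open [599.7 247.7 100. ] px [165.96232829 246.15945623]
pin [555.97426504 317.11204425]
knob [524.78743397 356.80764422]
pin in tool [-213.8  142.3 -384.3] d in tool [ 0.725  0.    -0.689]
cam in tool [-1.07881734e-02 -1.32130136e+02  8.14900719e+01]
[241.61963185 494.09487982 242.28665773]
```

The fit agrees with the pictures: sides are 276x110, the pin and knob pixels match, and the scene view gives the same. Next I move above the pin with the jaws turned along fixture y.

```bash
python3 -m creep '{"gripper":[6,6,6,6,6,6,6,6],"offset":[[-2.6,0,-4.2],[-5,0,-8.4],[-7.5,0,-12.6],[-10,0,-16.8],[-12.5,0,-21],[-15,0,-25.2],[-17.5,0,-29.4],[-20,0,-33.6]],"turn":[-0.1,-0.23,-0.36,-0.5,-0.63,-0.76,-0.81,-0.81]}'; python3 - <<'E'
from fit import *
import rig
o=get_obs();R=rot(o);t=o["tcp_pos"]; print(o["joint_pos"].round(2),t.round(1),R.round(3)); print("tips",getattr(rig,"tcp_to_tips",None),[a for a in dir(rig) if a[0]!='_'])
print("pin in tool",(R.T@(W(-85,0,100)-t)).round(1),"d",(R.T@np.r_[d,0]).round(3),"yawerr",np.arctan2(n@R[:2,2],n@R[:2,0]))
E
```

```text
time_s: 1.65
tcp_pos: [447.3, 178.9, 242.6]
ee_rot: [-0.403, 0.403, 0.581, -0.581]
contact_force: [1.2, 0.8, 0.4]
finger_gap: 60.0
[ 0.2   0.14 -0.13  1.3  -0.   -0.16] [451.2 173.6 242.2] [[-0.345  0.002 -0.939]
 [ 0.939 -0.002 -0.345]
 [-0.003 -1.    -0.001]]
tips 11.0 ['IKError', 'camera', 'finish_job', 'get_obs', 'outline_of', 'tcp_to_tips']
pin in tool [-51.9 142.3 -25.1] d [ 0.005  0.001 -1.   ] yawerr 0.0046892709391572664
```

```bash
python3 -m creep '{"gripper":[6,6,6,6],"offset":[[-2.6,1,-1.2],[-5.2,4,-2.5],[-5.2,7,-2.5],[-5.2,7,-2.5]],"turn":[0,0,0,0]}'; cat > wr.py <<'E'
from fit import *
import sys
w=camera("wrist");o=get_obs();R=rot(o);t=o["tcp_pos"]; im=w["pixels"][:,:,::-1].copy()
print("tcp",t.round(1),"f",o["contact_force"].round(1),"gap",o["finger_gap"],"q6",o["joint_pos"][5])
for q in [(-85,0,105),(-115,0,105),(-10,0,108),(55,70,108)]:
    p=proj(w,W(*q)); print(q,"px",p.round(1),"in tool",(R.T@(W(*q)-t)).round(1)); cv2.circle(im,tuple(int(v) for v in p),3,(255,0,255),-1)
cv2.imwrite(sys.argv[1],im)
for th,z in (("red_catch",80),("red_handle",80)):
    for e in outline_of("wrist",th)[:1]: print(th,e["conf"],e["position"])
E
python3 wr.py pics/w1.png
```

```text
time_s: 2.1
tcp_pos: [491.2, 132.3, 169.0]
ee_rot: [0.406, -0.405, -0.578, 0.581]
contact_force: [-1.4, 0.2, 0.1]
finger_gap: 60.0
tcp [492.5 133.4 172.8] f [-0.7  0.1  0.1] gap 59.75922981379653 q6 -0.2504268967635233
(-85, 0, 105) px [253.5 217.8] in tool [-0.1 67.8 -0.3]
(-115, 0, 105) px [253.3 176.7] in tool [-0.3 67.8 29.7]
(-10, 0, 108) px [254. 309.] in tool [  0.2  64.9 -75.3]
(55, 70, 108) px [337.6 373.2] in tool [  70.5   64.7 -140. ]
red_catch 0.57 [253.9, 217.7]
red_handle 0.82 [254.6, 299.3]
```

View pics/w1.png

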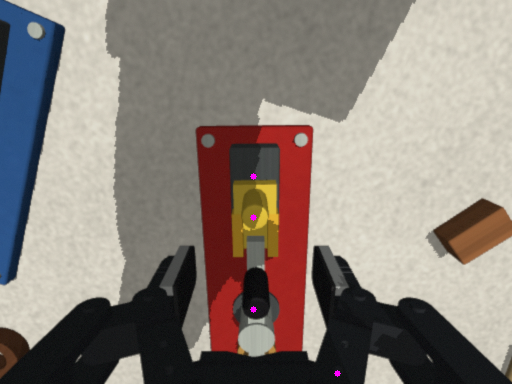

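The wrist view shows the pin top at (254,217) and the knob top at (256,309), both within 2 px of my prediction. I'll go down and grip the pin.

```bash
python3 -m creep '{"gripper":[5,5,5,5,1,1,1,1],"offset":[[0,3,0],[0,6,0],[0,8.6,0],[0,8.6,0],[0,8.6,0],[0,8.6,0],[0,8.6,0],[0,8.6,0]],"turn":[0,0,0,0,0,0,0,0]}'; python3 -m creep '{"gripper":[1,1,1],"offset":[[0,0,0],[0,0,0],[0,0,0]],"turn":[0,0,0]}'
```

```text
time_s: 3.1
tcp_pos: [494.5, 134.4, 90.3]
ee_rot: [-0.402, 0.407, 0.581, -0.579]
contact_force: [-2.0, 2.8, 7.4]
finger_gap: 18.4
time_s: 3.4
tcp_pos: [494.3, 134.4, 90.5]
ee_rot: [-0.402, 0.407, 0.581, -0.579]
contact_force: [-1.6, 0.5, -6.3]
finger_gap: 18.1
```

```bash
python3 -m creep '{"gripper":[1,1,1,1,1,1],"offset":[[0,0,0.7],[0,0,1.4],[0,0,2.1],[0,0,2.7],[0,0,2.9],[0,0,2.9]],"turn":[0,0,0,0,0,0]}'; python3 wr.py pics/w2.png
```

```text
time_s: 4.0
tcp_pos: [466.9, 124.1, 90.4]
ee_rot: [-0.402, 0.407, 0.581, -0.579]
contact_force: [-0.2, -1.3, -5.5]
finger_gap: 17.6
tcp [466.9 124.1  90.4] f [-0.1 -2.2 -3.7] gap 17.953320262021617 q6 -0.26609238178412403
(-85, 0, 105) px [252.4 333.3] in tool [ -0.5 -14.4 -27.7]
(-115, 0, 105) px [252.1 279.8] in tool [ -0.6 -14.6   2.3]
(-10, 0, 108) px [252.9 446.3] in tool [  -0.2  -17.  -102.7]
(55, 70, 108) px [366.4 518. ] in tool [  70.   -16.8 -167.4]
red_catch 0.64 [254.3, 247.6]
red_handle 0.71 [252.8, 332.8]
```

```bash
python3 -m creep '{"gripper":[1,1,1],"offset":[[0,0,0.2],[0,0,0.4],[0,0,0.4]],"turn":[0,0,0]}'
```

```text
time_s: 4.5
tcp_pos: [466.4, 123.8, 90.5]
ee_rot: [-0.401, 0.408, 0.583, -0.577]
contact_force: [14.8, 5.4, -18.2]
finger_gap: 18.0
```

The catch is against its stop: about 16 N reaction along +x after roughly 29 mm of travel. I'll release, rise and go above the knob.

```bash
python3 -m creep '{"gripper":[5,5,5,5,5,5,5,5],"offset":[[0,0,-0.1],[0,0,-0.1],[0,0,-0.1],[0,0,-0.1],[0,-3,-0.1],[0,-6,-0.1],[0,-8,-0.1],[0,-8,-0.1]],"turn":[0,0,0,0,0,0,0,0]}';python3 -m creep '{"gripper":[5,5,5,5,5],"offset":[[0,0,-3],[0,0,-6],[0,0,-9],[0,0,-10.3],[0,0,-10.3]],"turn":[0,0,0,0,0]}'; python3 wr.py pics/w3.png
```

```text
time_s: 5.3
tcp_pos: [467.4, 124.2, 173.3]
ee_rot: [-0.4, 0.409, 0.584, -0.576]
contact_force: [0.2, -0.0, 0.4]
finger_gap: 50.0
time_s: 5.8
tcp_pos: [564.9, 160.2, 173.6]
ee_rot: [-0.4, 0.408, 0.584, -0.576]
contact_force: [-0.5, 0.4, -0.4]
finger_gap: 50.2
tcp [563.3 159.7 174.1] f [ 0.5 -0.7 -0.5] gap 49.756607255865724 q6 -0.22045554879037652
(-85, 0, 105) px [253.2 102.3] in tool [-0.2 68.  76.2]
(-115, 0, 105) px [253.1  49.8] in tool [ -0.3  67.5 106.2]
(-10, 0, 108) px [253.5 214.2] in tool [-0.  66.1  1.2]
(55, 70, 108) px [344.5 292. ] in tool [ 70.2  66.8 -63.6]
red_catch 0.66 [253.1, 87.0]
red_handle 0.93 [252.4, 233.6]
```

View pics/w3.png

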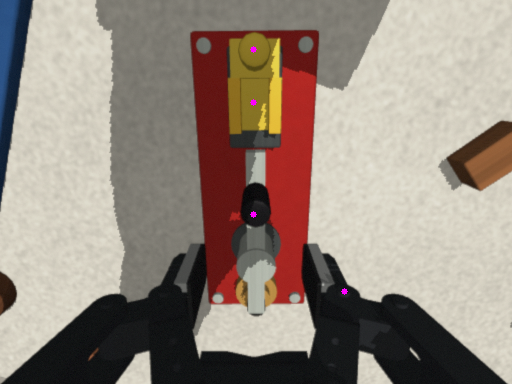

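The catch pin is at (254,50), its fully-back position, and the fork is clear of the handle tip. The knob sits under the gripper, so I'll go down and grip it.

```bash
python3 -m creep '{"gripper":[5,5,5,5,1,1,1,1],"offset":[[0,3,-0.1],[0,6,-0.1],[0,8.2,-0.1],[0,8.2,-0.1],[0,8.2,-0.1],[0,8.2,-0.1],[0,8.2,-0.1],[0,8.2,-0.1]],"turn":[0,0,0,0,0,0,0,0]}'; python3 -m creep '{"gripper":[1,1],"offset":[[0,0,0],[0,0,0]],"turn":[0,0]}'; python3 -m creep '{"gripper":[1,1,1,1],"offset":[[0.98,0,-0.07],[1.93,0,-0.27],[2.85,0,-0.61],[2.85,0,-0.61]],"turn":[0.14,0.28,0.42,0.42]}'
```

```text
time_s: 6.8
tcp_pos: [565.4, 161.2, 94.8]
ee_rot: [-0.4, 0.409, 0.585, -0.575]
contact_force: [-3.1, 5.7, 5.2]
finger_gap: 20.0
time_s: 7.0
tcp_pos: [565.4, 161.3, 95.0]
ee_rot: [-0.4, 0.408, 0.585, -0.575]
contact_force: [0.5, 1.4, -7.6]
finger_gap: 19.7
time_s: 7.4
tcp_pos: [561.2, 190.2, 95.0]
ee_rot: [-0.513, 0.52, 0.488, -0.477]
contact_force: [0.9, -2.7, -8.2]
finger_gap: 19.9
```

```bash
python3 -m creep '{"gripper":[1,1,1,1,1,1,1,1],"offset":[[0.98,0,-0.07],[1.93,0,-0.27],[2.85,0,-0.61],[3.72,0,-1.07],[4.51,0,-1.65],[5.21,0,-2.33],[5.81,0,-3.10],[5.81,0,-3.10]],"turn":[0.14,0.28,0.42,0.56,0.7,0.84,0.98,0.98]}'; python3 - <<'E'
from fit import *
o=get_obs();R=rot(o);t=o["tcp_pos"]
q=np.array([d,n])@(t[:2]-ctr); print("fixture xy",q,"theta",np.arctan2(q[1],60-q[0]),"r",np.hypot(q[1],60-q[0]),"jaw yaw in fixture",np.arctan2(n@R[:2,0],d@R[:2,0]),o["contact_force"])
E
```

```text
time_s: 8.2
tcp_pos: [595.6, 244.4, 94.9]
ee_rot: [-0.682, 0.685, 0.188, -0.177]
contact_force: [-1.5, -7.1, -7.3]
finger_gap: 20.1
fixture xy [49.74771233 68.28771155] theta 1.4217756112603346 r 69.05302998979258 jaw yaw in fixture 0.1689135562869451 [-0.71610388 -6.59380497 -8.76981702]
```

```bash
python3 -m creep '{"gripper":[1,1,1,1],"offset":[[0.4,0,0],[0.7,0,-0.05],[0.9,0,-0.05],[0.9,0,-0.05]],"turn":[0.06,0.1,0.1,0.1]}'; python3 - <<'E'
from fit import *
o=get_obs();R=rot(o);t=o["tcp_pos"]
q=np.array([d,n])@(t[:2]-ctr); print("fixture xy",q,"theta",np.arctan2(q[1],60-q[0]),"force along d",d@o["contact_force"][:2],n@o["contact_force"][:2])
E
```

```text
time_s: 8.65
tcp_pos: [600.4, 246.7, 94.9]
ee_rot: [-0.689, 0.692, 0.154, -0.148]
contact_force: [-12.5, -6.5, 1.4]
finger_gap: 19.8
fixture xy [55.37429463 68.88912279] theta 1.5037498628583212 force along d -12.574271797128636 -0.3415279839491774
```

The handle is at its stop: theta is about 1.50 with a 12.6 N reaction. I'll release and go straight up.

```bash
python3 -m creep '{"gripper":[5,5,5,5,5,5,5,5],"offset":[[-0.1,0,0],[-0.1,0,0],[-0.1,0,0],[-0.1,0,0],[-0.1,-3,0],[-0.1,-7,0],[-0.1,-11,0],[-0.1,-13,0]],"turn":[0,0,0,0,0,0,0,0]}'; python3 -m creep '{"gripper":[5,5,5,5],"offset":[[0,0,3],[0,0,7],[0,0,10],[0,0,10]],"turn":[0,0,0,0]}'; python3 wr.py pics/w4.png; python3 - <<'E'
from fit import *
print(get_obs()["time_s"]); im=c["pixels"][:,:,::-1].copy()
for q in [(-115,0,105),(55,70,108)]: cv2.circle(im,tuple(int(v) for v in proj(c,W(*q))),2,(255,0,255),-1)
cv2.imwrite("pics/f.png",cv2.resize(im[60:300,60:380],(800,600)))
E
```

```text
time_s: 9.5
tcp_pos: [599.2, 247.0, 228.9]
ee_rot: [-0.689, 0.692, 0.156, -0.146]
contact_force: [-0.0, 0.3, -0.4]
finger_gap: 50.1
time_s: 9.9
tcp_pos: [556.0, 341.0, 228.6]
ee_rot: [-0.689, 0.692, 0.158, -0.148]
contact_force: [0.3, -0.5, -0.0]
finger_gap: 50.3
tcp [557.3 338.4 228.4] f [ 0.   0.5 -0.4] gap 50.25302302752584 q6 1.558030112049593
(-85, 0, 105) px [114.4 336.2] in tool [-146.1  122.7 -158.3]
(-115, 0, 105) px [ 85.3 334.6] in tool [-176.   122.3 -156.1]
(-10, 0, 108) px [185.7 342.2] in tool [ -71.3  120.7 -164.1]
(55, 70, 108) px [252.7 289.4] in tool [ -1.2 121.1 -99.3]
red_catch 0.85 [124.9, 295.7]
red_handle 0.78 [249.2, 293.5]
10.15
```

View pics/f.png

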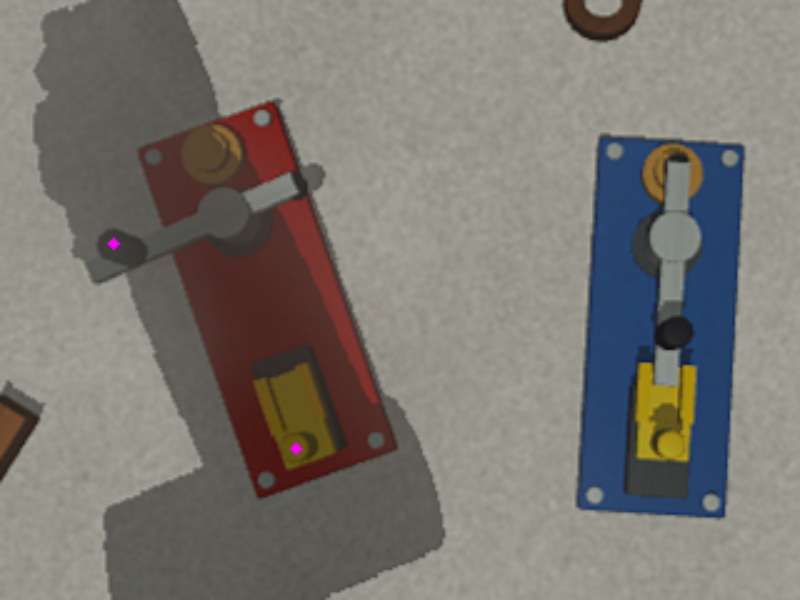

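View pics/w4.png

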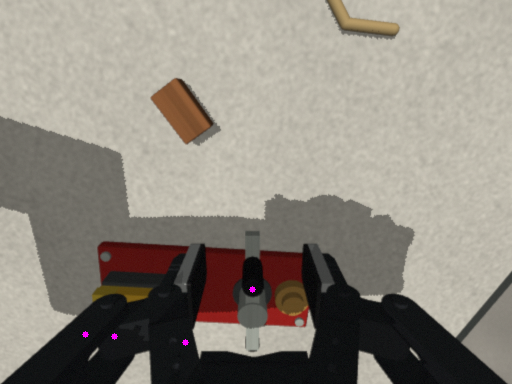

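The top view shows the knob at (115,243) on the open mark and the pin at (296,448) on the fully-back mark, with the brass part at (212,153) uncovered. The blue fixture hasn't changed. The wrist view agrees on the knob at (252,287), and the gripper is clear of everything.

```bash
python3 -c "
from rig import *
print(finish_job())"
```

```text
the job is handed in; nothing more can be done
None
```

The red fixture's catch is fully back and its handle is fully open, done in that order. I handed the job in at about 10 s of the 37 s allowed, and `finish_job()` gives no verdict.

- **Catch:** I gripped the yellow pin and slid it back about 29 mm until it met its stop with roughly 16 N.
- **Handle:** I gripped the black knob and swung it clockwise to its stop. The measured angle was about 1.50 rad with a 12.6 N reaction.
- **Last checks:** In the final top view, the pin and knob sit on their predicted "back" and "open" marks. The brass part is uncovered and the blue fixture unchanged. The arm was clear with about 0 N on the wrist, and readings during the moves stayed below 25 N.
- **What failed:** My first two colour-mask fits of the red plate gave wrong sizes, so I dropped them. I used corners read from the picture instead, which gave 276 x 110 mm against the true 280 x 110.
- **What disagreed:** In the final wrist view the network placed the catch about 55 px from the predicted pin position. The gripper's fingers partly hid it there, so I relied on the top view.

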